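# Prop the tea box lid open on its stay

### The arm

A 7-joint arm with a two-finger parallel gripper is mounted at the origin on a cart in front of the work surface, level with it; the furniture and walls round the work are solid. World frame = base frame: x ahead of the robot, y to its left, z up, the work surface at z = 0. Lengths are in m, angles in rad, forces in N, time in s.
With the tool pointing down it reaches from about 0.425 to 1.025 m from the base axis. Payload 3.6 kg.
Tool frame: the origin (TCP) lies on the centre line of the jaws, within the pads' length; the fingertips stand 25 mm ahead of it and the grasp point (between the pads) lies 6 mm ahead of it; z points along the fingers, y is the line along which they close (so a half turn about z gives the same grasp; the last joint's range is limited). The gripper opens to 85 mm and grips with 20 to 120 N. Pads are 22 mm wide; open, the fingers measure 114 mm over their backs; the gripper's body (76 mm by 85 mm) begins 54 mm behind the grasp point. The pads swing forward as they close: fully open they stand 13 mm farther back than shut.
Start: joints at [1.081, 0.591, 0.048, 1.609, -0.033, 0.943, -0.034], TCP at [0.28, -0.669, 0.235] pointing down, gripper open.
Joint ranges: [-2.69, 2.69], [-0.47, 2.24], [-1.27, 1.36], [0.19, 2.51], [-1.53, 4.68], [0.08, 2.07], [-3.09, 3.09]. Speed limits (rad/s): [2.57, 2.57, 3.14, 3.14, 3.14, 3.14, 3.14].

### API

Orientations are given as a 3x3 rotation matrix whose columns are the frame's x, y, z axes.
In Python, from rig import ctrl gives the robot as it stands. The module is installed in compiled form; this text tells all that it offers.
- The arm moves only by the shell command python3 -m handwheel 'ROWS' [OPENING] [FORCE]. ROWS is JSON, a list of rows, each a list of 6 numbers: the shift along the tool's x, y, z in units of 0.025 m (1.0 is 0.025 m), then the turn, a rotation vector about the tool's x, y, z in units of 360 degrees (1.0 is 360 degrees). A call has 1 to 5 rows; each row shifts and turns the commanded pose from where the row before left it, along the tool's axes as they then stand; what a row does not reach is not made up. A row lasts 1/10 s, in which the tool goes at most 50 mm and 8.59 degrees, less where a joint would pass 70% of its speed; a pose out of reach is approached as far as the arm can. A call with a number of a shift or a turn outside -1 to 1 is refused whole. A call with a gripper value outside its range is refused whole. OPENING is the opening, from 0 (shut) to 1 (fully open), set as the call begins (- or left out, the last holds). The fingers move at their own pace and stop on an object; FORCE is the grip in N (left out, the last holds). Time passes only in rows, so rows that do not move let the fingers close. It gives the time, the measured TCP pose, the force, the opening and the grip force at its end, in the units of the state.
- ctrl.get_obs(): the state, without advancing time (a new reading comes with each control period).
- ctrl.get_image(name): name is "side" or "top"; returns (picture, depth): 480x640x3 uint8, red, green, blue; 480x640 float32, m along the optical axis (not along the pixel's ray), 0 where there is no reading.
- ctrl.camera_info(name): a dict with "K" (3x3 intrinsics, pixels), "R" (3x3) and "t" (3): a world point X has camera coordinates R X + t. Camera axes: x right, y down, z forward; pixel columns grow to the right and rows downward; lengths in m; the calibration is good to about 2 mm. A picture is of the moment at which its call begins. camera_info takes no time and is no camera call.
- ctrl.job_done(): hands the job in; it is judged then, once.
Trained networks look in the newest picture that a camera, given by its name, has taken for a name from the list of things; names that differ only in an ending like _2 or _b are one class to them, and where a whole thing is asked for, a point or a joint stands for the part that bears it (a point fixed in the world has none). Each returns a list of dicts, best first, with "score" (0 to 1); they miss things now and then, are a little off and sometimes report something else, mostly with a low value. They report only what shows in the picture. A call takes as long as a camera call.
- ctrl.look_for(target, camera): "rect" ([left, top, right, bottom] in pixels, round what is visible of it).
- ctrl.silhouettes(target, camera): "mask" (480x640 bool, what is visible of it) and "rect" ([left, top, right, bottom] in pixels, round what is visible of it).
The state is a dict: "time_s": time; "joints": joint angles; "qvel": joint speeds; "tau": joint torques, N m; "tcp_pos": TCP position; "tcp_rot": TCP orientation; "wrist_force": force on the tool from outside, world axes, zero at the start; "wrist_torque": the same for the moment, N m; "grip_width": finger opening in m; "finger_force": force on a finger pad.
Only numpy, scipy, OpenCV 4.12 (cv2) and the standard library are available. Lean on these libraries where they do the work, as an engineer would, in place of code of your own. Each camera call takes 0.05 s, during which the arm holds its last target. There are 200 camera calls.

### The job

The wooden tea box has just been wiped out and should air: leave its lid propped half open on the box's own steel stay. Open the lid, flip the stay inside the box up as far as it goes, and lower the lid gently onto its tip, never letting the lid drop. Leave the tin, the egg timer and the spice jar around it where they stand.

Things in the scene. Friction and masses are not known exactly. Their poses are not given: they have to be found in the camera images.
- tea_box: Wooden box with hinged lid, fixed, 150 mm deep (its x), 150 wide (its y), 60 high, walls 8. Origin: centre of underside; z up. Front faces its -x (mostly to the robot's right); the lid's hinge runs along y on top of the back (+x) wall. A divider 22 mm high, 8 thick, runs along y inside at x = -5 mm, beneath the folded stay. Wall cabinets hang behind it, from 0.45 m above the worktop, beyond x = 0.56 m.
- lid (a joint): Lid angle, rad: 0 shut, 1.57 upright, stop at 1.85, where it leans back and stays by its own weight. Below upright it falls shut if let go, unless the stay is up; on the raised stay it rests at about 0.81. A panel 156 mm from hinge to front edge, 156 wide, 9 thick, 0.17 to 0.33 kg, almost no hinge friction. Starts shut, hiding the stay.
- lid_hinge (a point): Middle of the lid's hinge line, 60 mm above the worktop, on the box's back rim; the hinge axis is the box's y.
- lid_grip (a point): Centre of the pale wooden ball knob (diameter 28 mm, on a neck 12 mm thick) that stands out of the middle of the lid's free edge, in the lid's plane: 186 mm from the hinge line, 30 beyond the edge, 4.5 above the underside's plane. Pinched with the fingers closing about along the hinge line it turns between the fingers as the lid swings, so a gripper need not tilt with the lid.
- stay (a joint): Stay angle, rad: 0 folded flat above the divider, 1.57 upright, stop at 1.71, just past upright. Its pivot is a little stiff (about 0.5 N at the ball), so it stays where it is left. A round steel rod 8 mm thick, 50 g, with a round black rubber tip of 14 mm and a pale wooden ball of 19 mm diameter on it to hold it by. Inside the box: reached only with the lid open.
- stay_pivot (a point): Stay's pivot, in the box at x -5, y -40, z +45 mm of the box; its axis is the box's x, at right angles to the lid's hinge. Folded, the stay points from here to the box's +y, level, its middle 45 mm above the worktop; it swings up to stand near the box's -y end.
- stay_grip (a point): Centre of the wooden ball (diameter 19 mm) on the stay, 65 mm from its pivot, the place to hold it. 50 mm is free on either side of it (along the box's x); pinched with the fingers closing along the box's x it turns between the fingers as the stay swings, but creeps out after about 1 rad: then grip anew or push. The rod goes on for 25 mm beyond it to the tip.
- stay_tip (a point): Centre of the stay's round rubber tip (radius 7 mm), 90 mm from the pivot.
- tin: Bystander: food tin, diameter 57, height 72 mm, standing loose to the right of the box. Origin: centre of its underside.
- egg_timer: Bystander: red and white wind-up egg timer, diameter 67, height 56 mm, standing loose to the right of the box. Origin: centre of its underside.
- spice_jar: Bystander: small spice jar with black cap, diameter 41, height 105 mm, standing loose to the right of the box. Origin: centre of its underside.

How it is judged:
On the way, in this order (a step that is already met when the one before it is completed fails the run):
1. the lid is opened higher than where the stay holds it (value of joint lid above 1 rad), for 0.2 s.
2. the stay is flipped up to near its stop (value of joint stay above 1.5 rad), for 0.2 s.
At the end, for the whole second after the job is handed in: The stay stands up at or near its stop (over 1.5 rad) and the lid rests at about 0.81 rad on its tip (0.75 to 0.87 rad), still (value of joint stay above 1.5 rad and value of joint lid between 0.75 and 0.87 rad and velocity of joint lid between -0.05 and 0.05 rad/s); the robot touches nothing.
It fails at once if the lid is let drop (it swings down faster than 3 rad/s) (velocity of joint lid below -3 rad/s).
It fails at once if the tin is moved more than 3 cm (distance of tin from where it was at the start of the episode above 0.03 m).
It fails at once if the egg timer is moved more than 3 cm (distance of egg_timer from where it was at the start of the episode above 0.03 m).
It fails at once if the spice jar is moved more than 3 cm (distance of spice_jar from where it was at the start of the episode above 0.03 m).
It also fails if it takes over 72 s, if anything falls off the work surface, if the arm or the gripper's body presses on something with over 40 N, if the wrist force passes 120 N, or if a joint passes its speed limit or range.

## Working session

There is one attempt and no reset: what is moved stays moved. The work goes in short steps, Python scripts to look and compute and a shell command to move; the robot and the scene stay as the last step left them, time stands still between calls to the robot, and variables do not carry over. Pictures are saved under pics/ and viewed, at most 10 in all, crops included, and the job is handed in when it is done.

```bash
mkdir -p pics
cat > h.py <<'E'
import numpy as np, cv2
from rig import ctrl
def back(cam,u,v,d):
    c=ctrl.camera_info(cam);K=np.array(c["K"]);R=np.array(c["R"]);t=np.array(c["t"])
    p=np.linalg.inv(K)@np.vstack([u,v,np.ones_like(u)])*d
    return (R.T@(p-t[:,None])).T
def pts(cam,mask,depth):
    v,u=np.nonzero(mask&(depth>0)); return back(cam,u.astype(float),v.astype(float),depth[v,u])
def save(img,n): cv2.imwrite(f"pics/{n}.png",img[:,:,::-1])
E
python3 - <<'E'
from h import *
o=ctrl.get_obs();print(o["time_s"],o["tcp_pos"],np.round(o["tcp_rot"],3).tolist(),o["grip_width"])
ims=[]
for c in("top","side"):
    i,d=ctrl.get_image(c);ims.append(i);np.save(c+"_d.npy",d)
    for n in("tea_box","lid","lid_grip","tin","egg_timer","spice_jar"):
        r=ctrl.silhouettes(n,c)
        for q in r[:2]:
            P=pts(c,q["mask"],d)
            if len(P): print(c,n,round(q["score"],2),np.round(q["rect"]),np.round(np.median(P,0),3),np.round(np.percentile(P,3,0),3),np.round(np.percentile(P,97,0),3))
        if r and n in("lid","lid_grip"): np.save(f"{c}_{n}.npy",r[0]["mask"])
save(cv2.resize(np.hstack(ims),(800,300)),"a")
save(ims[0],"top0")
E
```

```text
0.0 [ 0.27921835 -0.66817786  0.23368891] [[0.923, 0.386, -0.001], [0.386, -0.923, 0.002], [-0.0, -0.002, -1.0]] 0.08535285519950597
top tea_box 0.57 [216. 229. 329. 326.] [0.457 0.142 0.069] [0.382 0.06  0.064] [0.529 0.218 0.073]
top lid 0.93 [217. 231. 329. 324.] [0.456 0.142 0.069] [0.381 0.062 0.065] [0.528 0.217 0.073]
top lid_grip 0.56 [217. 227. 332. 323.] [0.457 0.141 0.069] [0.382 0.06  0.065] [0.528 0.217 0.073]
top tin 0.83 [390. 293. 428. 324.] [ 0.405 -0.119  0.069] [ 0.382 -0.145  0.014] [ 0.429 -0.095  0.073]
top tin 0.39 [463. 262. 505. 297.] [ 0.456 -0.26   0.043] [ 0.429 -0.291  0.027] [ 0.485 -0.232  0.057]
top spice_jar 0.63 [370. 217. 394. 248.] [ 0.535 -0.065  0.104] [ 0.52  -0.085  0.022] [ 0.556 -0.048  0.108]
side tea_box 0.79 [248. 243. 359. 330.] [0.441 0.208 0.063] [0.374 0.071 0.003] [0.52  0.231 0.07 ]
side lid 0.95 [251. 244. 358. 300.] [0.453 0.157 0.068] [0.377 0.043 0.055] [0.533 0.226 0.07 ]
side lid_grip 0.94 [245. 240. 358. 299.] [0.454 0.158 0.068] [0.377 0.042 0.055] [0.531 0.227 0.07 ]
side tin 0.73 [366. 223. 396. 260.] [ 0.401 -0.1    0.044] [ 0.379 -0.141  0.003] [ 0.43  -0.092  0.07 ]
side egg_timer 0.74 [368. 213. 394. 226.] [ 0.457 -0.25   0.043] [ 0.428 -0.276  0.035] [ 0.482 -0.234  0.055]
side egg_timer 0.22 [305. 206. 327. 251.] [ 0.535 -0.051  0.068] [ 0.521 -0.077  0.017] [ 0.558 -0.045  0.105]
side spice_jar 0.74 [307. 207. 325. 250.] [ 0.535 -0.051  0.07 ] [ 0.521 -0.077  0.02 ] [ 0.556 -0.045  0.105]
side spice_jar 0.3 [365. 224. 394. 262.] [ 0.4   -0.1    0.044] [ 0.379 -0.143  0.003] [ 0.429 -0.092  0.071]
```

View pics/a.png

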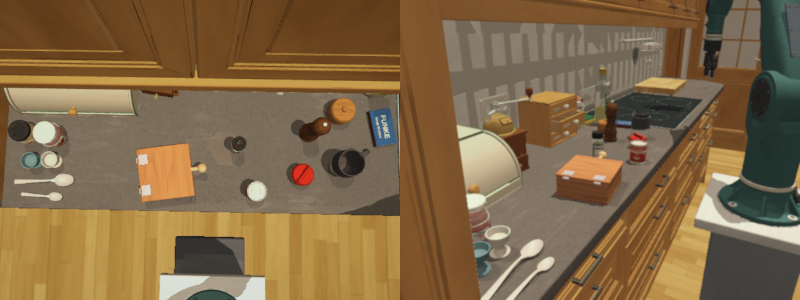

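The top view shows the box with its hinge tabs on the left and its knob on the right at about (320,269). The tin is at (410,305), the timer at (484,280) and the jar at (382,230). Next I fit the box frame.

Run:
```python
from h import *
d=np.load("top_d.npy");m=np.load("top_lid.npy")
P=pts("top",m,d);P=P[(P[:,2]>.063)&(P[:,2]<.078)]
# erode out knob: morphological opening on mask
k=cv2.morphologyEx(m.astype(np.uint8),cv2.MORPH_OPEN,np.ones((25,25)))>0
Q=pts("top",k,d);Q=Q[(Q[:,2]>.063)&(Q[:,2]<.078)]
r=cv2.minAreaRect(Q[:,:2].astype(np.float32)*1000);print(r, np.median(Q[:,2]))
# knob: anything z>.045 with y in front of lid
v,u=np.mgrid[225:330,290:360];A=back("top",u.ravel().astype(float),v.ravel().astype(float),d[225:330,290:360].ravel())
c=np.array(r[0])/1000
for a in (np.deg2rad(r[2]),):
  for s in range(4):
    e=np.array([np.cos(a+s*np.pi/2),np.sin(a+s*np.pi/2)])
    if e[1]>.7: ex=e
ey=np.array([-ex[1],ex[0]])
rel=A[:,:2]-c; X=rel@ex;Y=rel@ey
g=(X<-.085)&(X>-.14)&(abs(Y)<.03)&(A[:,2]>.045)
print("ex",ex,"psi",np.arctan2(ex[1],ex[0]),"knob pts",g.sum(),X[g].min(),Y[g].mean(),np.median(A[g],0),A[g,2].max())
hinge=c+ex*.078
print("c",c,"hinge",hinge,"knob pred",hinge-ex*.186)
```

```text
((455.2391662597656, 143.99609375), (156.52459716796875, 156.11801147460938), 7.187075138092041) 0.06874357209525223
ex [-0.12510943  0.99214295] psi 1.696234451542829 knob pts 214 -0.12040415318108733 -0.0009927393666072089 [0.46892646 0.03958685 0.07315247] 0.08148973435051261
c [0.45523917 0.14399609] hinge [0.44548063 0.22138324] knob pred [0.46875098 0.03684466]
```

```bash
cat > go.py <<'E'
# box frame helper: bx.py ; prints tcp in box frame (origin = hinge foot), lid/other targets
from h import *
ex=np.array([-.1251,.9921,0]);ey=np.array([-.9921,-.1251,0]);ez=np.array([0,0,1.])
H=np.array([.4455,.2214,0])   # hinge middle, box x=+75
B=np.c_[ex,ey,ez]
def tobox(p): return B.T@(np.asarray(p)-H)+[.075,0,0]
def state():
    o=ctrl.get_obs();R=o["tcp_rot"]
    g=np.array(o["tcp_pos"])+.006*np.array(R)[:,2]
    print("t",round(o["time_s"],2),"grasp pt box",np.round(tobox(g),4),"F",np.round(B.T@o["wrist_force"],1),"w",round(o["grip_width"],4),"ff",np.round(o["finger_force"],1),"q",np.round(o["joints"],2))
    return g,np.array(R)
def need(target_box,Rt=None):
    g,R=state(); t=B@(np.array(target_box)-[.075,0,0])+H
    print("shift units",np.round(R.T@(t-g)/.025,2))
    if Rt is not None: 
        rv=cv2.Rodrigues(R.T@Rt)[0].ravel();print("turn units",np.round(rv/2/np.pi,4))
D=np.c_[ex,-ey,-ez]   # fingers along hinge
S=np.c_[-ey,-ex,-ez]  # fingers along box x
E
python3 -m handwheel '[[0,0,0,0,0,-0.0207],[0,0,0,0,0,-0.0207],[0,0,0,0,0,-0.0207],[0,0,0,0,0,-0.0207],[0,0,0,0,0,-0.0207]]' 1 30
python3 -m handwheel '[[0,0,0,0,0,-0.0207],[0,0,0,0,0,-0.0207],[0,0,0,0,0,-0.0207],[0,0,0,0,0,-0.0207],[0,0,0,0,0,-0.0207]]'
python3 -c "
from go import *
need([-.111,0,.20],D)"
```

```text
time_s: 1.2
tcp_pos: [0.2794, -0.669, 0.235]
tcp_rot: [[0.496, 0.868, -0.0], [0.868, -0.496, -0.0], [-0.0, -0.0, -1.0]]
wrist_force: [0.7, 0.5, 0.2]
grip_width: 0.0856
finger_force: 0.0
time_s: 1.7
tcp_pos: [0.2793, -0.669, 0.2349]
tcp_rot: [[-0.13, 0.991, -0.0], [0.991, 0.13, -0.0], [-0.0, -0.0, -1.0]]
wrist_force: [-0.4, 0.4, 0.0]
grip_width: 0.0856
finger_force: 0.0
t 1.7 grasp pt box [-0.7876  0.2762  0.2289] F [0.5 0.4 0. ] w 0.0856 ff 0.0 q [ 1.3   0.61 -0.29  1.6   0.2   0.97  1.07]
shift units [27.01 11.19  1.15]
turn units [-0.      0.      0.0008]
```

```bash
python3 -m handwheel '[[1,0.8,0,0,0,0],[1,0.8,0,0,0,0],[1,0.8,0,0,0,0],[1,0.8,0,0,0,0],[1,0.8,0,0,0,0]]' >/dev/null
python3 -m handwheel '[[1,0.8,0,0,0,0],[1,0.8,0,0,0,0],[1,0.8,0,0,0,0],[1,0.8,0,0,0,0],[1,0.8,0,0,0,0]]' >/dev/null
python3 -m handwheel '[[1,0.6,0,0,0,0],[1,0.6,0,0,0,0],[1,0.6,0,0,0,0],[1,0.6,0,0,0,0],[1,0.6,0,0,0,0]]' >/dev/null
python3 -m handwheel '[[1,0,0,0,0,0],[1,0,0,0,0,0],[1,0,0,0,0,0],[1,0,0,0,0,0],[1,0,0,0,0,0]]' >/dev/null
python3 -m handwheel '[[1,0,0,0,0,0],[1,0,0,0,0,0],[1,0,0,0,0,0],[1,0,0,0,0,0],[1,0,0,0,0,0]]' >/dev/null
python3 -m handwheel '[[1,0.1,0.5,0,0,0],[1,0.1,0.6,0,0,0],[0,0,0,0,0,0]]'
python3 -c "
from go import *
need([-.111,0,.0645],D)"
```

```text
time_s: 4.5
tcp_pos: [0.4718, 0.0394, 0.2066]
tcp_rot: [[-0.131, 0.991, -0.002], [0.991, 0.131, 0.002], [0.002, -0.001, -1.0]]
wrist_force: [-0.6, -0.8, -0.4]
grip_width: 0.0855
finger_force: 0.0
t 4.5 grasp pt box [-0.1089 -0.0033  0.2006] F [-0.7  0.7 -0.4] w 0.0855 ff 0.0 q [ 0.17  0.35 -0.44  2.17  0.23  0.67 -0.3 ]
shift units [-0.09 -0.13  5.44]
turn units [-0.0002 -0.0003  0.001 ]
```

```bash
python3 -m handwheel '[[-0.1,-0.1,1,0,0,0],[0,0,1,0,0,0],[0,0,1,0,0,0],[0,0,1,0,0,0],[0,0,0.8,0,0,0]]' 
python3 -m handwheel '[[0,0,0.6,0,0,0],[0,0,0,0,0,0],[0,0,0,0,0,0]]' 
python3 -m handwheel '[[0,0,0,0,0,0],[0,0,0,0,0,0],[0,0,0,0,0,0],[0,0,0,0,0,0],[0,0,0,0,0,0]]' 0 35
python3 -m handwheel '[[0,0,0,0,0,0],[0,0,0,0,0,0],[0,0,0,0,0,0]]'
python3 - <<'E'
from go import *
need([-.111,0,.0645],D)
a=ctrl.get_image("top")[0];b=ctrl.get_image("side")[0]
save(np.hstack([a[180:380,180:460],b[150:350,180:460]]),"grip")
E
```

```text
time_s: 5.0
tcp_pos: [0.4709, 0.0319, 0.0866]
tcp_rot: [[-0.124, 0.992, 0.0], [0.992, 0.124, -0.001], [-0.001, 0.0, -1.0]]
wrist_force: [-0.6, 0.7, -0.3]
grip_width: 0.0854
finger_force: 0.0
time_s: 5.3
tcp_pos: [0.471, 0.0325, 0.0727]
tcp_rot: [[-0.125, 0.992, 0.0], [0.992, 0.125, -0.0], [-0.0, 0.0, -1.0]]
wrist_force: [0.5, 0.5, 0.5]
grip_width: 0.0854
finger_force: 0.0
time_s: 5.8
tcp_pos: [0.4714, 0.0331, 0.073]
tcp_rot: [[-0.125, 0.992, 0.002], [0.992, 0.125, 0.0], [-0.0, 0.002, -1.0]]
wrist_force: [0.9, -0.0, 3.0]
grip_width: 0.0216
finger_force: 32.2
time_s: 6.1
tcp_pos: [0.4714, 0.0331, 0.0728]
tcp_rot: [[-0.125, 0.992, 0.002], [0.992, 0.125, 0.0], [-0.0, 0.002, -1.0]]
wrist_force: [0.3, -0.7, 5.1]
grip_width: 0.0214
finger_force: 32.8
t 6.1 grasp pt box [-0.1151 -0.0021  0.0668] F [-0.8 -0.2  5.1] w 0.0214 ff 32.8 q [ 0.03  0.57 -0.26  2.27  0.43  0.34 -0.48]
shift units [ 0.16 -0.09  0.09]
turn units [0.0003 0.     0.    ]
```

View pics/grip.png

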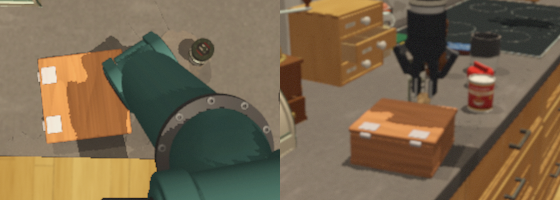

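The view shows the fingers around the knob just in front of the lid. The measured width of 21 mm is less than the 28 mm ball, so I will re-centre and grip again.

```bash
python3 -m handwheel '[[0,0,0,0,0,0],[0,0,0,0,0,0],[0,0,0,0,0,0],[0.2,-0.1,0.1,0,0,0],[0,0,0,0,0,0]]' 0.8 35 >/dev/null
python3 -m handwheel '[[0,0,0,0,0,0],[0,0,0,0,0,0],[0,0,0,0,0,0],[0,0,0,0,0,0],[0,0,0,0,0,0]]' 0 35 >/dev/null
python3 -m handwheel '[[0,0,0,0,0,0],[0,0,0,0,0,0],[0,0,0,0,0,0]]'
python3 - <<'E'
from go import *
need([-.111,0,.0645],D);print(ctrl.get_obs()["wrist_torque"])
E
```

```text
time_s: 7.5
tcp_pos: [0.4705, 0.0382, 0.0706]
tcp_rot: [[-0.125, 0.992, 0.006], [0.992, 0.125, 0.002], [0.001, 0.006, -1.0]]
wrist_force: [5.4, -0.6, 2.4]
grip_width: 0.0232
finger_force: 33.8
t 7.5 grasp pt box [-0.1099 -0.002   0.0646] F [-1.3 -5.2  2.4] w 0.0232 ff 33.8 q [ 0.01  0.58 -0.25  2.28  0.44  0.33 -0.49]
shift units [-0.04 -0.08  0.  ]
turn units [ 0.0009 -0.0001 -0.0001]
[-0.0888701  -1.20180122 -0.04335754]
```

Run:
```python
import numpy as np
th=np.r_[np.arange(0,1.81,.1),1.84]
P=np.c_[-.186*np.cos(th)+.0045*np.sin(th),.186*np.sin(th)+.0045*np.cos(th)]
for t,d in zip(th[1:],np.diff(P,axis=0)/.025): print(round(t,2),np.round(d*[1,-1],2))
```

```text
0.1 [ 0.06 -0.74]
0.2 [ 0.13 -0.73]
0.3 [ 0.2  -0.72]
0.4 [ 0.27 -0.69]
0.5 [ 0.34 -0.66]
0.6 [ 0.4  -0.62]
0.7 [ 0.46 -0.58]
0.8 [ 0.52 -0.53]
0.9 [ 0.57 -0.48]
1.0 [ 0.62 -0.42]
1.1 [ 0.65 -0.35]
1.2 [ 0.69 -0.29]
1.3 [ 0.71 -0.22]
1.4 [ 0.73 -0.15]
1.5 [ 0.74 -0.07]
1.6 [0.74 0.  ]
1.7 [0.74 0.08]
1.8 [0.73 0.15]
1.84 [0.29 0.08]
```

```bash
python3 -m handwheel '[[0.06,0.1,-0.74,0,0,0],[0.13,0,-0.73,0,0,0],[0.2,0,-0.72,0,0,0],[0.27,0,-0.69,0,0,0],[0.34,0,-0.66,0,0,0]]' - 45
python3 -c "from go import *;state()"
python3 -m handwheel '[[0.4,0,-0.62,0,0,0],[0,0,0,0,0,0]]'
python3 - <<'E'
from go import *
state()
b=ctrl.get_image("side")[0]
save(b[100:340,160:480],"lift")
E
```

```text
time_s: 8.0
tcp_pos: [0.4643, 0.0621, 0.1584]
tcp_rot: [[-0.125, 0.992, -0.005], [0.992, 0.125, -0.002], [-0.001, -0.005, -1.0]]
wrist_force: [0.1, -1.1, 0.2]
grip_width: -0.0001
finger_force: 0.0
t 8.0 grasp pt box [-0.0854  0.0013  0.1524] F [-1.1  0.   0.2] w -0.0001 ff 0.0 q [ 0.08  0.42 -0.4   2.22  0.3   0.55 -0.42]
time_s: 8.2
tcp_pos: [0.4647, 0.0738, 0.1749]
tcp_rot: [[-0.128, 0.992, 0.0], [0.992, 0.128, 0.0], [0.0, 0.0, -1.0]]
wrist_force: [-0.4, 0.3, -0.3]
grip_width: -0.0
finger_force: 0.0
t 8.2 grasp pt box [-0.0738 -0.0006  0.1689] F [ 0.3  0.3 -0.3] w -0.0 ff 0.0 q [ 0.07  0.39 -0.41  2.21  0.28  0.59 -0.42]
```

View pics/lift.png

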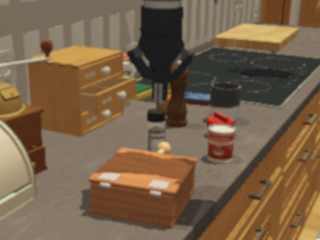

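The grip slipped off. The lid is shut with the knob visible at about (163,148), and nothing has dropped. I will measure the knob more precisely.

Run:
```python
from go import *
for c in("side","top"):
    i,d=ctrl.get_image(c)
    v,u=np.mgrid[0:480,0:640];P=back(c,u.ravel().astype(float),v.ravel().astype(float),d.ravel())
    Q=(P-H)@B+[.075,0,0]
    g=(Q[:,0]<-.086)&(Q[:,0]>-.15)&(abs(Q[:,1])<.035)&(Q[:,2]>.03)&(Q[:,2]<.11)&(d.ravel()>0)
    print(c,g.sum(),"min",np.round(Q[g].min(0),4),"max",np.round(Q[g].max(0),4),"mean",np.round(Q[g].mean(0),4))
    g2=g&(Q[:,0]<-.1)
    # sphere fit r=14
    from scipy.optimize import least_squares
    X=Q[g2]
    if len(X)>15:
        s=least_squares(lambda p:np.linalg.norm(X-p,axis=1)-.014,[-.111,0,.0645],loss="soft_l1",f_scale=.002);print("ball",np.round(s.x,4),s.cost, len(X))
    # hinge tabs/lid top z
    k=(abs(Q[:,0])<.05)&(abs(Q[:,1])<.06)&(Q[:,2]>.05)&(Q[:,2]<.08);print("lid z",np.median(Q[k,2]))
    if c=="side": save(cv2.resize(i[210:300,260:380],(720,540),interpolation=cv2.INTER_CUBIC),"knob")
```

```text
side 125 min [-0.1153 -0.0158  0.055 ] max [-0.086   0.0118  0.0785] mean [-0.1019  0.0007  0.0699]
ball [-0.1111 -0.0029  0.0643] 5.1524601987478756e-05 84
lid z 0.06859069569310508Traceback (most recent call last):
  File "<stdin>", line 7, in <module>
    return umr_minimum(a, axis, None, out, keepdims, initial, where)
ValueError: zero-size array to reduction operation minimum which has no identity
```

View pics/knob.png

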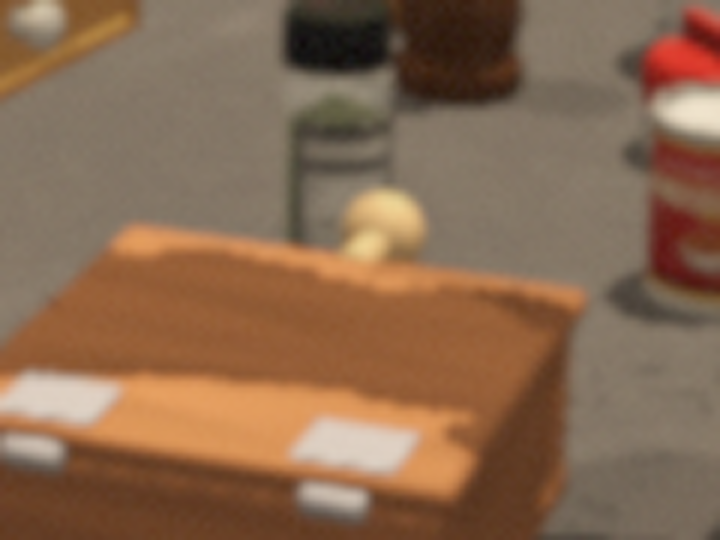

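```bash
python3 -m handwheel '[[-0.75,0.1,0,0,0,0],[-0.75,0,0,0,0,0],[0,0,0,0,0,0],[0,0,0,0,0,0],[0,0,0,0,0,0]]' 0.8 35 >/dev/null
python3 -m handwheel '[[0,0,1,0,0,0],[0,0,1,0,0,0],[0,0,1,0,0,0],[0,0,1,0,0,0],[0,0,0.5,0,0,0]]'  >/dev/null
python3 -m handwheel '[[0,0,0,0,0,0],[0,0,0,0,0,0]]'  >/dev/null
python3 -c "
from go import *
need([-.111,-.002,.0565],D)"
python3 -m handwheel '[[0,0,0,0,0,0],[0,0,0,0,0,0],[0,0,0,0,0,0],[0,0,0,0,0,0],[0,0,0,0,0,0]]' 0 35 >/dev/null
python3 -m handwheel '[[0,0,0,0,0,0],[0,0,0,0,0,0],[0,0,0,0,0,0]]' >/dev/null
python3 - <<'E'
from go import *
need([-.111,-.002,.0645],D);print(ctrl.get_obs()["wrist_torque"])
i=ctrl.get_image("side")[0]
save(cv2.resize(i[190:290,270:390],(720,600),interpolation=cv2.INTER_CUBIC),"grip2")
E
```

```text
t 9.55 grasp pt box [-0.1117 -0.0038  0.0554] F [-1.1  1.  -0.4] w 0.0684 ff 0.0 q [ 0.01  0.6  -0.25  2.27  0.45  0.32 -0.49]
shift units [ 0.03 -0.07 -0.04]
turn units [-0.0001 -0.0001  0.0003]
t 10.35 grasp pt box [-0.1127 -0.0023  0.0562] F [0.2 2.8 7.6] w 0.026 ff 33.9 q [ 0.01  0.59 -0.25  2.27  0.45  0.32 -0.49]
shift units [ 0.07 -0.01 -0.33]
turn units [-0.0003  0.0002  0.    ]
[0.03438641 0.79803327 0.02076223]
```

View pics/grip2.png

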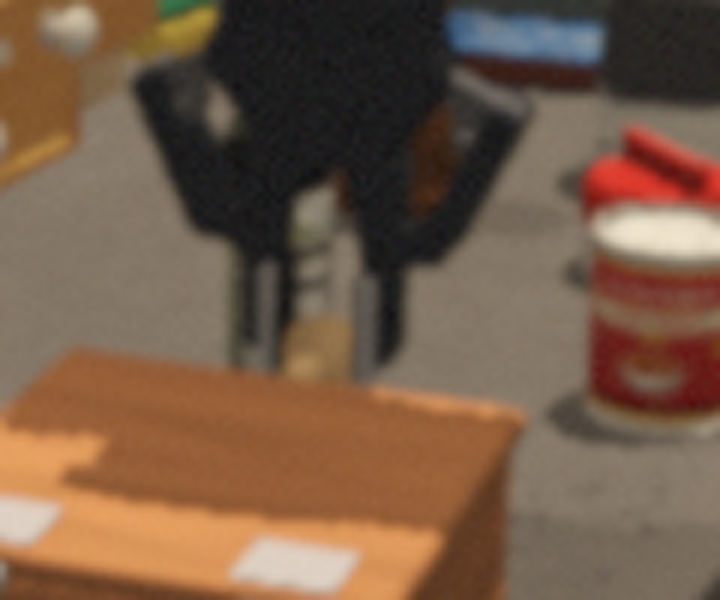

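The ball sits at the very bottom end of the pads (about pixel (320,350)), so I go about 15 mm lower.

```bash
python3 -m handwheel '[[0,0,0,0,0,0],[0,0,0,0,0,0],[0.05,0,0.2,0,0,0],[0,0,0.4,0,0,0],[0,0,0,0,0,0]]' 0.7 35 >/dev/null
python3 -m handwheel '[[0,0,0,0,0,0],[0,0,0,0,0,0],[0,0,0,0,0,0],[0,0,0,0,0,0],[0,0,0,0,0,0]]' 0 45 >/dev/null
python3 -m handwheel '[[0,0,0,0,0,0],[0,0,0,0,0,0],[0,0,0,0,0,0]]' >/dev/null
python3 -c "
from go import *
need([-.111,-.002,.0645],D);print(ctrl.get_obs()['wrist_torque'])"
```

```text
t 11.7 grasp pt box [-0.1113 -0.0022  0.0404] F [0.9 4.5 6.8] w 0.0255 ff 44.0 q [-0.01  0.62 -0.22  2.28  0.47  0.28 -0.51]
shift units [ 0.01 -0.01 -0.96]
turn units [-0.0004  0.0001  0.    ]
[ 0.10743946  0.99933397 -0.05014555]
```

```bash
python3 -m handwheel '[[0.03,0,-0.37,0,0,0],[0.03,0,-0.37,0,0,0],[0.06,0,-0.37,0,0,0],[0.07,0,-0.36,0,0,0],[0,0,0,0,0,0]]' 
python3 -c "from go import *;state()"
```

```text
time_s: 12.2
tcp_pos: [0.4705, 0.0415, 0.0843]
tcp_rot: [[-0.125, 0.992, -0.002], [0.992, 0.125, -0.001], [-0.001, -0.002, -1.0]]
wrist_force: [-5.6, -0.8, -2.1]
grip_width: 0.0255
finger_force: 44.2
t 12.2 grasp pt box [-0.1066 -0.0023  0.0783] F [-0.1  5.7 -2.1] w 0.0255 ff 44.2 q [ 0.03  0.55 -0.29  2.26  0.42  0.38 -0.48]
```

Holding now. Next I swing the lid over along its arc.

```bash
python3 -m handwheel '[[0.1,-0.03,-0.36,0,0,0],[0.1,-0.03,-0.36,0,0,0],[0.27,0,-0.69,0,0,0],[0.34,0,-0.66,0,0,0],[0.4,0,-0.62,0,0,0]]' 
python3 -c "from go import *;state()"
python3 -m handwheel '[[0.46,0,-0.58,0,0,0],[0.52,0,-0.53,0,0,0],[0.57,0,-0.48,0,0,0],[0.62,0,-0.42,0,0,0],[0.65,0,-0.35,0,0,0]]' >/dev/null
python3 -c "from go import *;state()"
```

```text
time_s: 12.7
tcp_pos: [0.4661, 0.0718, 0.1518]
tcp_rot: [[-0.125, 0.992, -0.0], [0.992, 0.125, -0.0], [-0.0, -0.0, -1.0]]
wrist_force: [-3.7, 0.6, -3.5]
grip_width: 0.0261
finger_force: 44.3
t 12.7 grasp pt box [-0.076  -0.0018  0.1458] F [ 1.1  3.6 -3.5] w 0.0261 ff 44.3 q [ 0.05  0.43 -0.39  2.22  0.32  0.54 -0.45]
t 13.2 grasp pt box [-0.0057 -0.0007  0.2046] F [-1.   5.5 -3.7] w 0.0255 ff 44.4 q [-0.04  0.35 -0.45  2.16  0.24  0.68 -0.52]
```

```bash
python3 -m handwheel '[[0.69,-0.03,-0.29,0,0,0],[0.71,-0.03,-0.22,0,0,0],[0.73,0,-0.15,0,0,0],[0.74,0,-0.07,0,0,0],[0.74,0,0,0,0,0]]' >/dev/null
python3 -c "from go import *;state()"
python3 -m handwheel '[[0.74,0,0.08,0,0,0],[0.37,0,0.07,0,0,0],[0.36,0,0.08,0,0,0],[0.15,0,0.04,0,0,0],[0,0,0,0,0,0]]' >/dev/null
python3 -m handwheel '[[0,0,0,0,0,0],[0,0,0,0,0,0]]' >/dev/null
python3 - <<'E'
from go import *
state()
i=ctrl.get_image("side")[0]
save(i[140:340,180:420],"open")
E
```

```text
t 13.7 grasp pt box [0.0856 0.0007 0.2229] F [-1.3  5.4 -2.8] w 0.0255 ff 44.2 q [-0.2   0.35 -0.47  2.1   0.23  0.74 -0.69]
t 14.4 grasp pt box [0.1276 0.0012 0.2166] F [0.5 8.6 4.5] w 0.0233 ff 42.6 q [-0.28  0.38 -0.47  2.07  0.25  0.74 -0.78]
```

View pics/open.png

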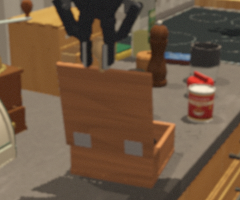

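```bash
python3 -m handwheel '[[0,0,0,0,0,0],[0,0,0,0,0,0],[0,0,0,0,0,0],[0,0,0,0,0,0],[0,0,-0.3,0,0,0]]' 0.8 >/dev/null
python3 -m handwheel '[[0,0,-0.6,0,0,0],[0,0,-0.8,0,0,0],[0,0,-0.8,0,0,0],[0,0,-0.8,0,0,0],[-1,0,0,0,0,0]]' >/dev/null
python3 -m handwheel '[[-1,0,0,0,0,0],[-1,0,0,0,0,0],[-1,0,0,0,0,0],[-1,0,0,0,0,0],[0,0,0,0,0,0]]' >/dev/null
python3 -m handwheel '[[0,0,0,0,0,-0.0227],[0,0,0,0,0,-0.0227],[0,0,0,0,0,-0.0227],[0,0,0,0,0,-0.0227],[0,0,0,0,0,-0.0227]]' 0.55 >/dev/null
python3 -m handwheel '[[0,0,0,0,0,-0.0227],[0,0,0,0,0,-0.0227],[0,0,0,0,0,-0.0227],[0,0,0,0,0,-0.0227],[0,0,0,0,0,-0.0227]]' >/dev/null
python3 -m handwheel '[[0,0,0,0,0,-0.0227],[0,0,0,0,0,0]]' >/dev/null
python3 - <<'E'
from go import *
need([-.005,.025,.12],np.c_[ey,ex,-ez])
a,d=ctrl.get_image("top");b,e=ctrl.get_image("side")
for n in("stay_grip","stay"):
  for c,dd in(("top",d),("side",e)):
    for q in ctrl.silhouettes(n,c)[:1]:
        P=(pts(c,q["mask"],dd)-H)@B+[.075,0,0]
        print(n,c,round(q["score"],2),np.round(q["rect"]),len(P),np.round(np.median(P,0),3),np.round(np.percentile(P,5,0),3),np.round(np.percentile(P,95,0),3))
save(cv2.resize(np.hstack([a[210:350,200:380],b[150:290,220:400]]),(720,280)),"inbox")
E
```

```text
t 17.15 grasp pt box [ 0.0008 -0.001   0.2978] F [-0.7  0.2  0.3] w 0.0471 ff 0.0 q [ 0.23  0.26 -0.76  2.05  0.23  0.91  1.04]
shift units [ 1.04 -0.24  7.11]
turn units [ 0.0002  0.0001 -0.0002]
```

View pics/inbox.png

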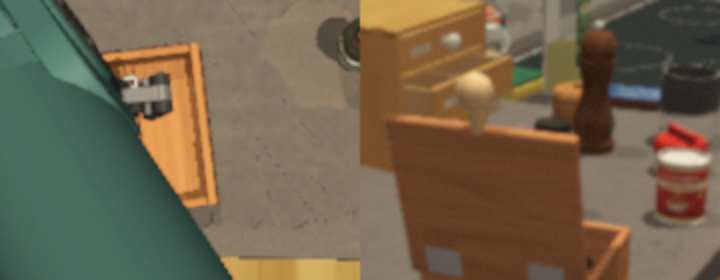

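The lid stays leaning back. The arm hides the stay in both views, so I use the fitted box geometry and descend in stages.

```bash
python3 -m handwheel '[[0.5,-0.24,0,0,0,0],[0.46,0,0.5,0,0,0],[0,0,1,0,0,0],[0,0,1,0,0,0],[0,0,1,0,0,0]]' >/dev/null
python3 -m handwheel '[[0,0,1,0,0,0],[0,0,1,0,0,0],[0,0,1,0,0,0],[0,0,1,0,0,0],[0,0,0,0,0,0]]' >/dev/null
python3 -c "from go import *;need([-.005,.023,.034],np.c_[ey,ex,-ez])"
python3 -m handwheel '[[0,0,0.6,0,0,0],[0,0,0.6,0,0,0],[0,0,0.6,0,0,0],[0,0,0.6,0,0,0],[0,0,0,0,0,0]]' 
python3 -c "from go import *;need([-.005,.023,.034],np.c_[ey,ex,-ez])"
```

```text
t 18.45 grasp pt box [-0.0072  0.0259  0.108 ] F [ 0.2  0.4 -0.1] w 0.0471 ff 0.0 q [ 0.    0.51 -0.54  2.28  0.57  0.48  0.7 ]
shift units [-0.14  0.09  2.96]
turn units [-0.0003 -0.0009 -0.0003]
time_s: 18.95
tcp_pos: [0.4322, 0.1378, 0.056]
tcp_rot: [[-0.992, -0.123, -0.001], [-0.123, 0.992, -0.001], [0.001, -0.001, -1.0]]
wrist_force: [-0.3, 0.2, 1.1]
grip_width: 0.0469
finger_force: 0.0
t 18.95 grasp pt box [-0.0063  0.0236  0.05  ] F [0.2 0.3 1.1] w 0.0469 ff 0.0 q [-0.12  0.61 -0.38  2.31  0.72  0.33  0.56]
shift units [-0.03  0.05  0.64]
turn units [-0.0001 -0.0002 -0.0003]
```

```bash
python3 -m handwheel '[[0,0.05,0.3,0,0,0],[0,0,0.3,0,0,0],[0,0,0,0,0,0]]' >/dev/null
python3 -c "from go import *;state()"
python3 -m handwheel '[[0,0,0,0,0,0],[0,0,0,0,0,0],[0,0,0,0,0,0],[0,0,0,0,0,0],[0,0,0,0,0,0]]' 0 35 >/dev/null
python3 -m handwheel '[[0,0,0,0,0,0],[0,0,0,0,0,0]]'  >/dev/null
python3 -c "from go import *;state()"
```

```text
t 19.25 grasp pt box [-0.0048  0.0233  0.0347] F [0.  1.1 0.1] w 0.0473 ff 0.0 q [-0.16  0.64 -0.34  2.32  0.76  0.29  0.53]
t 19.95 grasp pt box [-0.0051  0.0232  0.0349] F [-1.9 -1.2  0.1] w 0.0163 ff 34.1 q [-0.16  0.64 -0.34  2.32  0.76  0.29  0.53]
```

```bash
python3 - <<'E'
import numpy as np
th=np.arange(0,1.81,.1)
P=.065*np.c_[np.cos(th),-np.sin(th)]
for t,d in zip(th[1:],np.diff(P,axis=0)/.025): print(round(t,2),np.round(d,2))
E
python3 -m handwheel '[[-0.01,0,-0.26,0,0,0],[-0.04,0,-0.26,0,0,0],[-0.06,0,-0.25,0,0,0],[-0.09,0,-0.24,0,0,0],[-0.11,0,-0.23,0,0,0]]' >/dev/null
python3 -c "from go import *;state()"
```

```text
0.1 [-0.01 -0.26]
0.2 [-0.04 -0.26]
0.3 [-0.06 -0.25]
0.4 [-0.09 -0.24]
0.5 [-0.11 -0.23]
0.6 [-0.14 -0.22]
0.7 [-0.16 -0.21]
0.8 [-0.18 -0.19]
0.9 [-0.2  -0.17]
1.0 [-0.21 -0.15]
1.1 [-0.23 -0.13]
1.2 [-0.24 -0.11]
1.3 [-0.25 -0.08]
1.4 [-0.25 -0.06]
1.5 [-0.26 -0.03]
1.6 [-0.26 -0.01]
1.7 [-0.26  0.02]
1.8 [-0.26  0.05]
t 20.45 grasp pt box [-0.0049  0.015   0.0665] F [-3.1 -2.4 -4.8] w 0.0156 ff 34.2 q [-0.07  0.59 -0.44  2.29  0.67  0.39  0.61]
```

```bash
python3 -m handwheel '[[-0.14,0,-0.22,0,0,0],[-0.16,0,-0.21,0,0,0],[-0.18,0,-0.19,0,0,0],[0,0,0,0,0,0]]' >/dev/null
python3 - <<'E'
from go import *
state()
i,d=ctrl.get_image("side")
save(cv2.resize(i[170:290,230:390],(640,480),interpolation=cv2.INTER_CUBIC),"stay")
E
```

```text
t 20.85 grasp pt box [-0.004   0.0021  0.0823] F [0.2 0.  0.6] w 0.0002 ff 0.1 q [-0.03  0.57 -0.49  2.25  0.63  0.45  0.66]
```

View pics/stay.png

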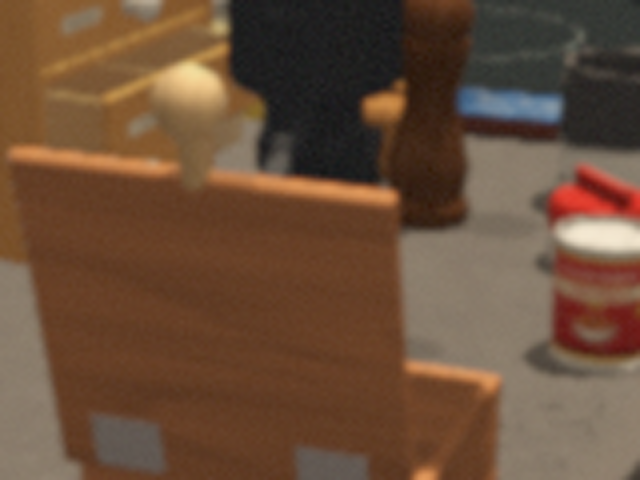

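The pinch slipped at about 0.55 rad, so the stay should be left at roughly that angle. I move aside to see it.

```bash
python3 -m handwheel '[[0,0,-0.7,0,0,0],[0,0,-1,0,0,0],[0,0,-1,0,0,0],[0,-1,-1,0,0,0],[0,-1,0,0,0,0]]' 0.55 >/dev/null
python3 -m handwheel '[[0,-1,0,0,0,0],[0,-1,0,0,0,0],[0,-1,0,0,0,0],[0,-1,0,0,0,0],[0,-1,0,0,0,0]]'  >/dev/null
python3 -m handwheel '[[0,-1,0,0,0,0],[0,-1,0,0,0,0],[0,-1,0,0,0,0],[0,0,0,0,0,0]]'  >/dev/null
python3 - <<'E'
from go import *
state()
a,d=ctrl.get_image("top")
for n in("stay_grip","stay"):
    for q in ctrl.silhouettes(n,"top")[:1]:
        P=(pts("top",q["mask"],d)-H)@B+[.075,0,0]
        print(n,round(q["score"],2),np.round(q["rect"]),len(P),np.round(np.median(P,0),3),np.round(np.percentile(P,5,0),3),np.round(np.percentile(P,95,0),3))
v,u=np.mgrid[200:350,200:380];P=back("top",u.ravel().astype(float),v.ravel().astype(float),d[200:350,200:380].ravel())
Q=(P-H)@B+[.075,0,0]
g=(abs(Q[:,0]+.005)<.013)&(abs(Q[:,1])<.062)&(Q[:,2]>.035)&(Q[:,2]<.2)
for lo in np.arange(-.06,.06,.006):
    k=g&(Q[:,1]>=lo)&(Q[:,1]<lo+.006)
    if k.sum(): print(round(lo,3),k.sum(),np.round(Q[k].mean(0),3),round(Q[k,2].max(),3))
save(cv2.resize(a[215:345,200:370],(680,520),interpolation=cv2.INTER_CUBIC),"stay2")
E
```

```text
t 22.3 grasp pt box [-0.2573  0.005   0.1733] F [-0.8  0.2  1.4] w 0.0472 ff 0.0 q [ 0.63  0.46 -0.65  2.15  0.44  0.67  1.36]
stay_grip 0.75 [262. 255. 270. 301.] 264 [-0.005  0.012  0.079] [-0.011 -0.039  0.049] [0.    0.041 0.094]
stay 0.66 [259. 252. 272. 301.] 278 [-0.005  0.007  0.076] [-0.01  -0.042  0.046] [0.002 0.04  0.094]
-0.054 20 [-0.005 -0.051  0.041] 0.054
-0.048 26 [-0.005 -0.044  0.049] 0.056
-0.042 43 [-0.004 -0.039  0.05 ] 0.055
-0.036 31 [-0.004 -0.033  0.05 ] 0.056
-0.03 15 [-0.004 -0.027  0.054] 0.06
-0.024 15 [-0.005 -0.021  0.058] 0.062
-0.018 17 [-0.005 -0.015  0.063] 0.068
-0.012 12 [-0.005 -0.009  0.066] 0.069
-0.006 12 [-0.005 -0.003  0.069] 0.076
-0.0 12 [-0.005  0.003  0.074] 0.079
0.006 18 [-0.005  0.009  0.079] 0.085
0.012 34 [-0.005  0.015  0.083] 0.089
0.018 34 [-0.006  0.021  0.081] 0.087
0.024 14 [-0.006  0.027  0.085] 0.089
0.03 17 [-0.005  0.033  0.091] 0.098
0.036 26 [-0.006  0.039  0.093] 0.098
0.042 11 [-0.005  0.044  0.092] 0.097
```

View pics/stay2.png

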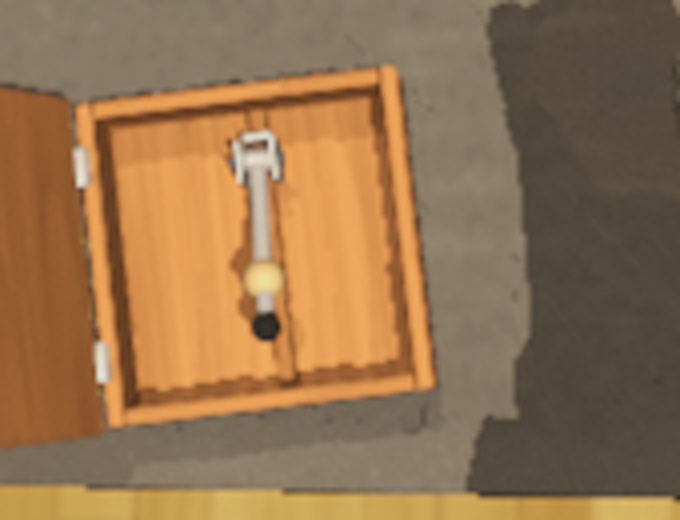

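The stay stands at about 0.53 rad, with the ball at (263,278) and the black tip at (265,326) in the crop. I regrip deeper.

```bash
python3 -m handwheel '[[0,1,0,0,0,0],[0,1,0,0,0,0],[0,1,0,0,0,0],[0,1,0,0,0,0],[0,1,0,0,0,0]]'  >/dev/null
python3 -m handwheel '[[0.46,1,0,0,0,0],[0,1,0,0,0,0],[0,1,0,0,0,0],[0,1,0,0,0,0],[0,1,0,0,0,0]]'  >/dev/null
python3 -m handwheel '[[0,0.1,1,0,0,0],[0,0,1,0,0,0],[0,0,1,0,0,0],[0,0,1,0,0,0],[0,0,0.6,0,0,0]]'  >/dev/null
python3 -m handwheel '[[0,0,0,0,0,0],[0,0,0,0,0,0]]'  >/dev/null
python3 -c "from go import *;need([-.005,.0165,.058])"
python3 -m handwheel '[[0,0,0,0,0,0],[0,0,0,0,0,0],[0,0,0,0,0,0],[0,0,0,0,0,0],[0,0,0,0,0,0]]' 0 35 >/dev/null
python3 -c "from go import *;state()"
python3 -m handwheel '[[-0.13,0,-0.22,0,0,0],[-0.15,0,-0.21,0,0,0],[-0.17,0,-0.19,0,0,0]]' >/dev/null
python3 -c "from go import *;state()"
```

```text
t 24.15 grasp pt box [-0.0008  0.0156  0.0591] F [0.4 0.4 0.6] w 0.0472 ff 0.0 q [-0.09  0.6  -0.43  2.29  0.7   0.38  0.58]
shift units [ 0.04 -0.17  0.05]
t 24.65 grasp pt box [-0.0048  0.0153  0.0592] F [-6.  -0.3  0.8] w 0.0161 ff 34.1 q [-0.09  0.6  -0.43  2.29  0.7   0.38  0.58]
t 24.95 grasp pt box [-0.0047  0.0043  0.0744] F [-4.3 -2.1 -5.9] w 0.0165 ff 34.2 q [-0.04  0.59 -0.48  2.26  0.66  0.44  0.63]
```

```bash
python3 -m handwheel '[[-0.19,-0.1,-0.18,0,0,0],[-0.21,0,-0.16,0,0,0],[-0.22,0,-0.14,0,0,0]]' >/dev/null
python3 -c "from go import *;state()"
python3 -m handwheel '[[-0.23,0,-0.12,0,0,0],[-0.25,0,-0.09,0,0,0]]' >/dev/null
python3 -c "from go import *;state()"
```

```text
t 25.25 grasp pt box [-0.0036 -0.014   0.0873] F [1.1 1.  0.4] w 0.0002 ff 0.0 q [-0.    0.58 -0.52  2.22  0.62  0.48  0.68]
t 25.45 grasp pt box [-0.0039 -0.0237  0.0922] F [ 0.1  0.3 -0.9] w -0.0002 ff 0.0 q [ 0.01  0.59 -0.53  2.19  0.61  0.51  0.7 ]
```

```bash
python3 -m handwheel '[[-0.2,0,-0.8,0,0,0],[0,0,-1,0,0,0],[0,0,-1,0,0,0],[0,0,-0.2,0,0,0],[1,0,0,0,0,0]]' 0 >/dev/null
python3 -m handwheel '[[1,-0.05,0,0,0,0],[1,0,0,0,0,0],[0.2,0,0,0,0,0],[0,0,1,0,0,0],[0,0,1,0,0,0]]'  >/dev/null
python3 -m handwheel '[[0,0,0.7,0,0,0],[0,0,0,0,0,0]]'  >/dev/null
python3 -c "from go import *;state()"
python3 -m handwheel '[[-0.5,0,0,0,0,0],[-0.5,0,0,0,0,0],[-0.5,0,0,0,0,0],[-0.3,0,0,0,0,0],[0,0,0,0,0,0]]'  >/dev/null
python3 -c "from go import *;state()"
```

```text
t 26.65 grasp pt box [-0.0059  0.0519  0.0973] F [-0.3 -0.1  0.1] w -0.0002 ff 0.0 q [-0.03  0.51 -0.52  2.34  0.64  0.42  0.61]
t 27.15 grasp pt box [-0.0057  0.0031  0.0998] F [0.  1.2 0.2] w 0.0001 ff 0.0 q [ 0.01  0.55 -0.55  2.25  0.61  0.49  0.67]
```

```bash
python3 -m handwheel '[[-0.3,0,0,0,0,0],[-0.3,0,0,0,0,0],[-0.3,0,0,0,0,0],[0,0,0,0,0,0]]'  >/dev/null
python3 -c "from go import *;state()"
python3 -m handwheel '[[-0.2,0,0,0,0,0],[-0.15,0,0,0,0,0],[0,0,0,0,0,0]]'  >/dev/null
python3 -c "from go import *;state()"
python3 -m handwheel '[[-0.15,0,0,0,0,0],[-0.1,0,0,0,0,0],[0,0,0,0,0,0]]'  >/dev/null
python3 -c "from go import *;state()"
```

```text
t 27.55 grasp pt box [-0.0059 -0.0179  0.0992] F [0.6 0.6 0. ] w 0.0002 ff 0.0 q [ 0.03  0.57 -0.55  2.2   0.61  0.52  0.7 ]
t 27.85 grasp pt box [-0.006  -0.0257  0.0991] F [ 0.6 -1.  -1.2] w -0.0 ff 0.0 q [ 0.03  0.58 -0.56  2.18  0.6   0.53  0.71]
t 28.15 grasp pt box [-0.0061 -0.0295  0.0989] F [0.4 4.7 2.8] w 0.0 ff 2.1 q [ 0.03  0.58 -0.56  2.17  0.6   0.54  0.72]
```

```bash
python3 -m handwheel '[[-0.08,0,0,0,0,0],[0,0,0,0,0,0]]'  >/dev/null
python3 -c "from go import *;state()"
python3 -m handwheel '[[0.5,0,0,0,0,0],[0.5,0,0,0,0,0],[0.3,0,-0.7,0,0,0],[0,0,-1,0,0,0],[0,0,-1,0,0,0]]'  >/dev/null
python3 -m handwheel '[[0,-1,-1,0,0,0],[0,-1,-1,0,0,0],[0,-1,0,0,0,0],[0,-1,0,0,0,0],[0,-1,0,0,0,0]]'  >/dev/null
python3 -m handwheel '[[0,-1,0,0,0,0],[0,-1,0,0,0,0],[0,-1,0,0,0,0],[0,-1,0,0,0,0],[0,0,0,0,0,0]]' 0.8 >/dev/null
python3 - <<'E'
from go import *
state()
a,d=ctrl.get_image("top")
v,u=np.mgrid[200:350,180:380];P=back("top",u.ravel().astype(float),v.ravel().astype(float),d[200:350,180:380].ravel())
Q=(P-H)@B+[.075,0,0]
g=(abs(Q[:,0]+.005)<.013)&(abs(Q[:,1])<.066)&(Q[:,2]>.035)&(Q[:,2]<.2)
for lo in np.arange(-.066,.06,.006):
    k=g&(Q[:,1]>=lo)&(Q[:,1]<lo+.006)
    if k.sum(): print(round(lo,3),k.sum(),np.round(Q[k].mean(0),3),round(Q[k,2].max(),3))
for q in ctrl.silhouettes("lid","side")[:1]: print("lid",q["rect"])
i,e=ctrl.get_image("side")
v,u=np.mgrid[150:330,200:400];P=back("side",u.ravel().astype(float),v.ravel().astype(float),e[150:330,200:400].ravel())
Q=(P-H)@B+[.075,0,0]
g=(Q[:,0]>.095)&(Q[:,0]<.16)&(abs(Q[:,1])<.03)&(Q[:,2]>.215)&(Q[:,2]<.27)
print("knob",g.sum(),Q[g].mean(0),Q[g].min(0),Q[g].max(0))
E
```

```text
t 28.35 grasp pt box [-0.0062 -0.0297  0.0987] F [1.1 6.5 3.5] w -0.0002 ff 3.7 q [ 0.03  0.58 -0.56  2.17  0.6   0.55  0.72]
t 29.85 grasp pt box [-2.351e-01  2.000e-04  2.163e-01] F [-1.1  0.   0.5] w 0.0683 ff 0.0 q [ 0.64  0.39 -0.71  2.12  0.37  0.76  1.38]
-0.06 19 [-0.005 -0.056  0.136] 0.143
-0.054 49 [-0.006 -0.051  0.112] 0.143
-0.048 65 [-0.006 -0.045  0.099] 0.138
-0.042 62 [-0.004 -0.039  0.064] 0.116
-0.036 20 [-0.005 -0.033  0.049] 0.055
-0.03 1 [ 0.004 -0.03   0.043] 0.043
lid [232.5, 185.9, 335.1, 300.8]
knob 327 [0.13848864 0.00466308 0.23708155] [ 0.12304116 -0.00896     0.21518127] [0.14789472 0.01549394 0.25114554]
```

The stay stands at its stop, with its tip at box y -53 mm and z 136 mm. Now I go back to the lid knob.

```bash
python3 -m handwheel '[[0,0,-0.8,0,0,0.0227],[0,0,-0.8,0,0,0.0227],[0,0,-0.8,0,0,0.0227],[0,0,-0.8,0,0,0.0227],[0,0,-0.6,0,0,0.0227]]' >/dev/null
python3 -m handwheel '[[0,0,0,0,0,0.0227],[0,0,0,0,0,0.0227],[0,0,0,0,0,0.0227],[0,0,0,0,0,0.0227],[0,0,0,0,0,0.0227]]' >/dev/null
python3 -m handwheel '[[0,0,0,0,0,0.0227],[0,0,0,0,0,0],[0,0,0,0,0,0]]' >/dev/null
python3 -c "from go import *;need([.1306,-.002,.31],D)"
```

```text
t 31.3 grasp pt box [-0.2297 -0.0004  0.3116] F [-0.4  0.3  0.3] w 0.0682 ff 0.0 q [ 0.46  0.22 -0.45  2.02  0.12  0.93  0.07]
shift units [14.41  0.14  0.06]
turn units [0.     0.     0.0009]
```

```bash
python3 -m handwheel '[[1,0,0,0,0,0],[1,0,0,0,0,0],[1,0,0,0,0,0],[1,0,0,0,0,0],[1,0,0,0,0,0]]' >/dev/null
python3 -m handwheel '[[1,0,0,0,0,0],[1,0,0,0,0,0],[1,0,0,0,0,0],[1,0,0,0,0,0],[1,0,0,0,0,0]]' >/dev/null
python3 -m handwheel '[[1,0.07,0,0,0,0],[1,0.07,0,0,0,0],[1,0,0,0,0,0],[1,0,0,0,0,0],[0.4,0,0,0,0,0]]' >/dev/null
python3 -m handwheel '[[0,0,0,0,0,0],[0,0,0,0,0,0]]' >/dev/null
python3 -c "from go import *;need([.1306,-.002,.215],D)"
```

```text
t 33.0 grasp pt box [ 0.1278 -0.0037  0.3114] F [-0.2 -1.   1.6] w 0.0684 ff 0.0 q [-0.13  0.29 -0.63  1.95  0.21  0.96 -0.74]
shift units [ 0.12 -0.07  3.85]
turn units [-0.0001  0.0002  0.0001]
```

```bash
python3 -m handwheel '[[0.1,-0.15,0.8,0,0,0],[0,0,0.8,0,0,0],[0,0,0.8,0,0,0],[0,0,0.8,0,0,0],[0,0,0.6,0,0,0]]' >/dev/null
python3 -m handwheel '[[0,0,0,0,0,0],[0,0,0,0,0,0],[0,0,0,0,0,0],[0,0,0,0,0,0],[0,0,0,0,0,0]]' 0 45 >/dev/null
python3 -m handwheel '[[0,0,0,0,0,0],[0,0,0,0,0,0],[0,0,0,0,0,0]]' >/dev/null
python3 -c "from go import *;state()"
```

```text
t 34.3 grasp pt box [0.1308 0.0015 0.2175] F [-1.   4.9  6. ] w 0.0259 ff 44.0 q [-0.2   0.4  -0.58  2.06  0.31  0.77 -0.85]
```

```bash
python3 -m handwheel '[[-0.29,-0.05,-0.08,0,0,0],[-0.4,-0.05,-0.08,0,0,0],[-0.33,0,-0.07,0,0,0],[-0.37,0,-0.04,0,0,0],[-0.37,0,-0.04,0,0,0]]' >/dev/null
python3 -c "from go import *;state()"
python3 -m handwheel '[[-0.37,0,0,0,0,0],[-0.37,0,0,0,0,0],[-0.37,0,0.03,0,0,0],[-0.37,0,0.04,0,0,0],[-0.37,0,0.07,0,0,0]]' >/dev/null
python3 -c "from go import *;state()"
python3 -m handwheel '[[-0.36,0,0.08,0,0,0],[-0.36,0,0.11,0,0,0],[-0.35,0,0.11,0,0,0],[-0.35,0,0.14,0,0,0],[-0.34,0,0.15,0,0,0]]' >/dev/null
python3 -c "from go import *;state()"
```

```text
t 34.8 grasp pt box [0.0872 0.001  0.2253] F [ 1.1 -2.   2.4] w 0.0251 ff 45.0 q [-0.11  0.37 -0.59  2.09  0.29  0.76 -0.76]
t 35.3 grasp pt box [0.0403 0.0004 0.2216] F [ 1.6 -4.   5.2] w 0.0257 ff 46.4 q [-0.02  0.35 -0.58  2.13  0.29  0.74 -0.67]
t 35.8 grasp pt box [-0.0039 -0.0003  0.2067] F [-0.  -5.8  3.6] w 0.0255 ff 48.2 q [ 0.05  0.36 -0.57  2.16  0.3   0.69 -0.6 ]
```

```bash
python3 -m handwheel '[[-0.33,0.08,0.17,0,0,0],[-0.32,0.05,0.18,0,0,0],[-0.31,0,0.2,0,0,0],[-0.31,0,0.21,0,0,0],[0,0,0,0,0,0]]' >/dev/null
python3 -c "from go import *;state()"
python3 -m handwheel '[[-0.15,0,0.12,0,0,0],[-0.15,0,0.12,0,0,0],[0,0,0,0,0,0]]' >/dev/null
python3 -c "from go import *;state()"
python3 -m handwheel '[[-0.08,0,0.08,0,0,0],[-0.08,0,0.07,0,0,0],[0,0,0,0,0,0]]' >/dev/null
python3 -c "from go import *;state()"
```

```text
t 36.3 grasp pt box [-0.0359 -0.0008  0.1862] F [-1.6 -3.3  3.3] w 0.0258 ff 49.5 q [ 0.1   0.39 -0.54  2.18  0.33  0.65 -0.56]
t 36.6 grasp pt box [-0.0425 -0.0009  0.1809] F [-2.5 -3.5  4.2] w 0.0256 ff 49.6 q [ 0.1   0.39 -0.54  2.19  0.34  0.64 -0.55]
t 36.9 grasp pt box [-0.0462 -0.001   0.1773] F [-3.2 -2.   3.7] w 0.0253 ff 49.9 q [ 0.11  0.4  -0.53  2.19  0.34  0.63 -0.55]
```

```bash
python3 -m handwheel '[[-0.08,0,0.07,0,0,0],[-0.07,0,0.07,0,0,0],[0,0,0,0,0,0]]' >/dev/null
python3 -c "from go import *;state()"
python3 -m handwheel '[[-0.08,0,0.07,0,0,0],[0,0,0,0,0,0]]' >/dev/null
python3 - <<'E'
from go import *
state()
i,d=ctrl.get_image("side")
v,u=np.mgrid[150:330,200:400];P=back("side",u.ravel().astype(float),v.ravel().astype(float),d[150:330,200:400].ravel())
Q=(P-H)@B+[.075,0,0]
g=(Q[:,0]>-.03)&(Q[:,0]<.06)&(abs(Q[:,1])<.07)&(Q[:,2]>.072)&(Q[:,2]<.2)
p=np.polyfit(Q[g,0],Q[g,2],1);print("lid angle",np.arctan(-p[0]),g.sum())
E
```

```text
t 37.2 grasp pt box [-0.0498 -0.0011  0.1737] F [-2.6 -3.8  2.9] w 0.0257 ff 49.9 q [ 0.11  0.4  -0.53  2.2   0.35  0.62 -0.54]
t 37.4 grasp pt box [-0.0515 -0.0011  0.1719] F [-1.5 -3.7  2.1] w 0.0255 ff 49.9 q [ 0.11  0.41 -0.53  2.2   0.35  0.61 -0.54]
lid angle 0.8115060298365295 5078
```

```bash
python3 -m handwheel '[[-0.07,0,0.07,0,0,0],[0,0,0,0,0,0]]' >/dev/null
python3 -c "from go import *;state()"
python3 -m handwheel '[[-0.04,0,0.04,0,0,0],[0,0,0,0,0,0]]' >/dev/null
python3 - <<'E'
from go import *
state()
i,d=ctrl.get_image("side")
v,u=np.mgrid[150:330,200:400];P=back("side",u.ravel().astype(float),v.ravel().astype(float),d[150:330,200:400].ravel())
Q=(P-H)@B+[.075,0,0]
g=(Q[:,0]>-.03)&(Q[:,0]<.06)&(abs(Q[:,1])<.07)&(Q[:,2]>.072)&(Q[:,2]<.2)
p=np.polyfit(Q[g,0],Q[g,2],1);print("lid angle",np.arctan(-p[0]),g.sum())
E
```

```text
t 37.65 grasp pt box [-0.0526 -0.0012  0.1709] F [-0.2 -2.7  8. ] w 0.0256 ff 50.4 q [ 0.11  0.41 -0.53  2.2   0.35  0.61 -0.54]
t 37.85 grasp pt box [-0.0531 -0.0012  0.1705] F [ 0.2 -1.1 12.7] w 0.0254 ff 50.6 q [ 0.12  0.41 -0.53  2.2   0.35  0.61 -0.54]
lid angle 0.8011039407505979 5061
```

The lid rests on the stay (the upward reaction has risen to about 13 N). I ease off, release and withdraw.

```bash
python3 -m handwheel '[[0.05,0,-0.06,0,0,0],[0,0,0,0,0,0]]' >/dev/null
python3 -m handwheel '[[0,0,0,0,0,0],[0,0,0,0,0,0],[0,0,0,0,0,0],[0,0,0,0,0,0],[0,0,0,0,0,0]]' 0.85 >/dev/null
python3 -m handwheel '[[0,0,-0.4,0,0,0],[0,0,-0.6,0,0,0],[0,0,-0.8,0,0,0],[0,0,-0.8,0,0,0],[0,0,-0.8,0,0,0]]' >/dev/null
python3 -m handwheel '[[-1,0,-0.5,0,0,0],[-1,0,0,0,0,0],[-1,0,0,0,0,0],[-1,0,0,0,0,0],[0,0,0,0,0,0]]' >/dev/null
python3 -m handwheel '[[0,0,0,0,0,0],[0,0,0,0,0,0],[0,0,0,0,0,0]]' >/dev/null
python3 - <<'E'
from go import *
state()
i,d=ctrl.get_image("side")
v,u=np.mgrid[150:330,200:400];P=back("side",u.ravel().astype(float),v.ravel().astype(float),d[150:330,200:400].ravel())
Q=(P-H)@B+[.075,0,0]
g=(Q[:,0]>-.03)&(Q[:,0]<.06)&(abs(Q[:,1])<.07)&(Q[:,2]>.072)&(Q[:,2]<.2)
p=np.polyfit(Q[g,0],Q[g,2],1);print("lid angle",np.arctan(-p[0]),g.sum())
save(i[130:340,180:440],"end")
E
```

```text
t 39.9 grasp pt box [-0.152  -0.0009  0.2686] F [-0.3  0.1  0.5] w 0.0724 ff 0.0 q [ 0.39  0.26 -0.57  2.1   0.19  0.83 -0.17]
lid angle 0.8081515019358965 5061
```

View pics/end.png

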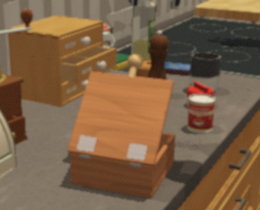

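The lid stands propped at about 0.81 rad with the gripper clear, and the tin at (200,112) and the timer have not moved.

```bash
python3 -c "
from rig import ctrl
print(ctrl.job_done())"
```

```text
the job is handed in; nothing more can be done
None
```

The job is handed in at about 40 s: the lid rests at about 0.81 rad on the raised stay and the gripper is clear; I steered clear of the tin, timer and jar but did not re-measure them at the end.

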